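# Box a sold stoneware bottle on the potter's stall

### The job

Pack the sold bottle: take the tall straight-sided blue bottle that stands on the bench and lay it gently on its side in the open wooden box, its body in the wide felt saddle and its neck in the narrow one. Then lift the loose wooden cover by its bar and set it over the bottle so that it sits fully down and level on the box's rim all round, without knocking the bottle. Drop nothing, and leave the other pots and things on the bench where they are.

Things in the scene. Friction and masses are not known exactly. Their poses are not given: they have to be found in the camera images.
- bottle: the sold bottle: blue glazed stoneware, about 0.32 kg, standing upright, 130 mm tall. Straight round body 60 mm in diameter up to 84 mm above the foot, rounded shoulder to 99 mm, then a neck. Centre of mass about 55 mm above the foot. White band round it at 70 to 75 mm. Its turn about its axis does not matter. Origin: centre of its foot; z along its axis to the mouth.
- bottle_mouth (a point): centre of the bottle's mouth, 130 mm from the foot along its axis. Neck 26 mm in diameter from 99 to 122 mm above the foot, lip 33 mm in diameter from 124 to 130 mm.
- box: open bottom half of a wooden presentation box, loose on the bench, about 0.5 kg, 172 mm long (its x), 116 mm wide (its y), floor 8 mm thick. Origin: centre of its underside; z up. Two felt-lined cross boards cradle the bottle: it lies along x at y = 0 with its axis 50 mm above the underside, mouth towards +x, foot centre at about x = -65 mm, mouth centre at x = +65 mm.
- body_saddle (a point): centre of the wide round cut-out, for the bottle's body, of the box's 18 mm thick cross board: at x = -41 mm, y = 0, 50 mm above the box's underside. Radius 30.5 mm, open upwards; the board's top is 36 mm above the underside.
- neck_saddle (a point): centre of the narrow round cut-out, for the bottle's neck, of the box's 10 mm thick cross board: at x = +46 mm, y = 0, 50 mm above the box's underside. Radius 13.5 mm, open upwards; the board's top is 44 mm above the underside. The bottle can shift about 6 mm either way along x before shoulder or lip meets this board.
- box_rim (a point): centre of the box's rim plane, 20 mm above its underside. The rim is the top of the 8 mm thick outer walls; just inside them a locating lip (156 x 100 mm outside, 5 mm thick) stands 8 mm above the rim. The laid bottle's top is 60 mm above the rim.
- cover: the box's loose deep wooden cover, standing open side down on the bench, about 0.28 kg: 172 mm long (its x), 116 mm wide (its y), 74 mm high without its bar, walls and top 5 mm thick, hollow below to 69 mm. Origin: centre of its lower edge plane; z up. It goes over the lip with 3 mm play all round until its edge sits on the rim, origin at point box_rim. Either way round is right.
- cover_bar (a point): centre of the wooden bar on top of the cover, to lift it by: 110 mm long along the cover's x, 18 mm wide, 14 mm high, its middle 99 mm above the cover's lower edge and 25 mm above the cover's top; it stands on two 16 mm blocks, 18 mm high, at x = +-42 mm.
- vase_a: round-bellied unglazed terracotta vase, 46 mm across, 64 mm tall; stays where it is. Origin: centre of its underside.
- vase_b: round-bellied unglazed terracotta vase, 46 mm across, 64 mm tall; stays where it is. Origin: centre of its underside.
- vase_c: round-bellied unglazed terracotta vase, 46 mm across, 64 mm tall; stays where it is. Origin: centre of its underside.
- round_vase: round-bellied blue vase with a pinched neck, 86 mm across, 85 mm tall; not the sold bottle, stays where it is. Origin: centre of its underside.
- mug: blue mug, 76 mm across, 80 mm tall, handle to its +y; stays where it is. Origin: centre of its underside.
- coin_dish: open terracotta dish with coins, 84 mm across, 24 mm high; stays where it is. Origin: centre of its underside.
- brush: brush lying along its own x, about 200 mm long; stays where it is.
Not all that is in view belongs to the job. What is shaped like the bottle but purple is not meant. Leave any purple look-alike of the cover alone.

How it is judged:
By the outcome, as a careful person would: the job done as asked, in the order asked, and still so for the second after the job is handed in, with the robot touching nothing.
It also fails if it takes over 67 s, if anything falls off the work surface, if the arm or the gripper's body presses on something with over 40 N, if the wrist force passes 120 N, or if a joint passes its speed limit or range.

### The arm

A 7-joint arm with a two-finger parallel gripper is mounted at the origin on the work surface. World frame = base frame: x ahead of the robot, y to its left, z up, the work surface at z = 0. Lengths are in m, angles in rad, forces in N, time in s.
With the tool pointing down it reaches from about 0.4 to 0.9 m from the base axis. Payload 5.6 kg.
Tool frame: the origin (TCP) lies midway between the tips of the shut fingers; the grasp point (between the pads) lies 19 mm behind it (ctrl.tcp_to_grasp is the x of the grasp point in the tool frame, in m); x points along the fingers, y is the direction in which the jaws open and shut, and the axes are right-handed (so a half turn about x gives the same grasp; the last joint's range is limited). The gripper opens to 92 mm and grips with 3 to 60 N. Pads are 20 mm wide; open, the fingers measure 128 mm over their backs; the gripper's body (75 mm by 189 mm) begins 69 mm behind the grasp point.
Start: joints at [1.266, 0.468, -0.012, 1.603, 0.006, 1.071, -0.056], TCP at [0.168, -0.628, 0.215] pointing down, gripper open.
Joint ranges: [-2.53, 2.53], [-0.31, 2.02], [-1.57, 1.55], [0.28, 2.44], [-1.29, 4.43], [0.15, 1.84], [-2.92, 2.92]. Speed limits (rad/s): [2.57, 2.57, 3.14, 3.14, 3.14, 3.14, 3.14].

### API

Orientations are given as a 3x3 rotation matrix whose columns are the frame's x, y, z axes.
In Python, from cell import ctrl, claw, imaging, workorder, current_time, current_joints, current_joint_vel, current_effort, current_position, current_ee_rot, current_wrist_force, current_moment, current_width gives the robot as it stands. The module is installed in compiled form; this text tells all that it offers. Calls block until the motion is done:
- ctrl.goto(position, orientation): joint-space move of the TCP to a pose.
- ctrl.move_linear(position, orientation=None, speed=0.15, contact_N=None): straight line of the TCP; orientation=None keeps the orientation; speed is the mean speed in m/s. With contact_N (N) it stops when the force on the tool has changed by that much, and returns True; else False.
- ctrl.move_j(angles): joint-space move.
- claw.command_gripper(opening, squeeze=None): finger opening in m; squeeze is the grip in N (None keeps the last); returns when the fingers have stopped.
- ctrl.hold(seconds).
- ctrl.inverse_kinematics(position, orientation): joint angles nearest the present ones, or None.
- imaging.read_camera(name): name is "scene" or "top" or "wrist"; returns a dict with "img" (384x512x3 uint8, red, green, blue), "z_map" (384x512 float32, m along the optical axis (not along the pixel's ray), 0 where there is no reading), "vertical_fov" (degrees; the focal length in pixels is half the picture's height over the tangent of half this angle, whatever the lens; pixels are square), "cx", "cy" (the principal point, pixels), "world_from_camera" (4x4, takes a point from camera to world coordinates); the wrist camera has in their place "tool_from_camera" (4x4, takes a point from camera to tool coordinates, whose origin is the TCP and whose axes are the tool frame's). Camera axes: x right, y up, looking along -z (the intrinsics and any distortion apply to the point x, -y, -z); pixel columns grow to the right and rows downward; lengths in m; the calibration is good to about 2 mm. A picture is of the moment at which its call begins: read the wrist's pose just before it.
A pose or a line that the arm cannot do raises ctrl.IKError and nothing moves.
- workorder.hand_in(): hands the job in, once; it reports no verdict.
Readings, each from a call of its own:
- current_time(): time.
- current_joints(): joint angles.
- current_joint_vel(): joint speeds.
- current_effort(): joint torques, N m.
- current_position(): TCP position.
- current_ee_rot(): TCP orientation.
- current_wrist_force(): force on the tool from outside, world axes, zero at the start.
- current_moment(): the same for the moment, N m.
- current_width(): finger opening in m.
Only numpy, scipy, OpenCV 4.12 (cv2) and the standard library are available. Lean on these libraries where they do the work, as an engineer would, in place of code of your own. Each camera call takes 0.05 s, during which the arm holds its last target.

## Working session

There is one attempt and no reset: what is moved stays moved. The work goes in short steps, each a Python script; the robot and the scene stay as the last script left them, time stands still between calls to the robot, and variables do not carry over. Pictures are saved under pics/ and viewed, and the job is handed in when it is done.

```bash
ls; mkdir -p pics; cat > h.py <<'E'
import numpy as np,cv2
from cell import *
def snap(n,f):
    d=imaging.read_camera(n); np.savez('pics/'+f+'.npz',**{k:v for k,v in d.items()}); cv2.imwrite('pics/'+f+'.png',d['img'][:,:,::-1]); return d
def cloud(d,T=None):
    h,w=d['z_map'].shape; f=h/2/np.tan(np.radians(float(d['vertical_fov']))/2)
    if T is None: T=d['world_from_camera']
    v,u=np.mgrid[:h,:w]; z=d['z_map']
    P=np.stack([(u-d['cx'])/f*z,-(v-d['cy'])/f*z,-z],-1)
    return P@T[:3,:3].T+T[:3,3]
E
python3 - <<'E'
from h import *
for n in('scene','top','wrist'):
    d=snap(n,n+'0'); print(n,[ (k,d[k]) for k in d if k not in('img','z_map')])
print(current_time(),current_position(),current_ee_rot(),ctrl.tcp_to_grasp,current_width())
E
```

```text
pics
scene [('vertical_fov', 54.46098123694648), ('cx', 253.50132952282527), ('cy', 192.89566311494937), ('world_from_camera', array([[-0.85433457, -0.37840437,  0.35626193,  0.87275363],
       [ 0.51953129, -0.64043836,  0.56561997,  0.58766168],
       [ 0.01413074,  0.66831792,  0.74374155,  0.89872757],
       [ 0.        ,  0.        ,  0.        ,  1.        ]]))]
top [('vertical_fov', 44.66382342083689), ('cx', 258.67229176708713), ('cy', 188.82534226692744), ('world_from_camera', array([[ 0.02945382,  0.99657878, -0.07722186,  0.40416581],
       [-0.99924118,  0.03132603,  0.0231461 ,  0.00504354],
       [ 0.02548597,  0.07648152,  0.99674522,  1.23538026],
       [ 0.        ,  0.        ,  0.        ,  1.        ]]))]
wrist [('vertical_fov', 67.10267784446351), ('cx', 254.3682880466566), ('cy', 187.0672807044322), ('tool_from_camera', array([[ 1.77032027e-04,  2.47468365e-01, -9.68895958e-01,
        -1.70747780e-01],
       [ 9.99999900e-01,  3.54512961e-04,  2.73262315e-04,
        -5.90522317e-04],
       [ 4.11109953e-04, -9.68895909e-01, -2.47468278e-01,
        -6.88017819e-02],
       [ 0.00000000e+00,  0.00000000e+00,  0.00000000e+00,
         1.00000000e+00]]))]
0.15 [ 0.16801375 -0.62744805  0.21385736] [[-4.78908449e-04  2.58697755e-01 -9.65958199e-01]
 [ 1.27651993e-03 -9.65957365e-01 -2.58698165e-01]
 [-9.99999071e-01 -1.35695763e-03  1.32372304e-04]] -0.0187 0.09202737513570301
```

View pics/scene0.png

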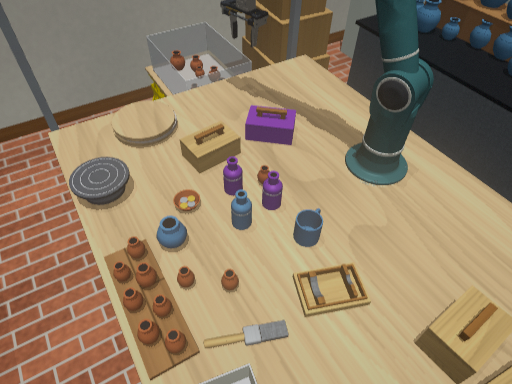

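View pics/top0.png

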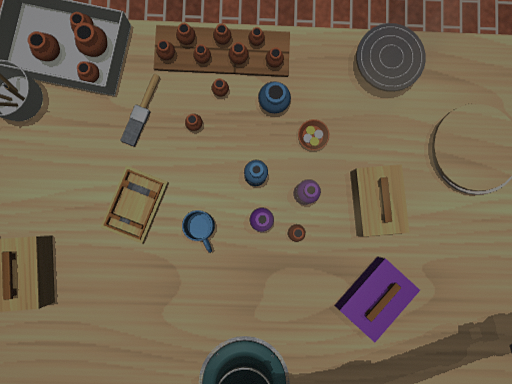

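The top view shows the bottle at about (256,172), the box at (136,205), and two wooden covers at (380,200) and (25,270), so I need to measure which is the real one. Purple look-alikes sit at (308,191), (262,219) and (378,300).

```bash
cat > m.py <<'E'
from h import *
T=dict(np.load('pics/top0.npz')); S=dict(np.load('pics/scene0.npz'))
E
python3 - <<'E'
from m import *
C=cloud(T); D=cloud(S)
for n,P,uv in (('T',C,[(256,172),(136,205),(384,200),(10,275),(378,300),(380,290),(262,218),(308,190),(199,222),(297,232),(274,94),(300,270),(160,260),(135,172),(165,182)]),('S',D,[(241,195),(212,132),(482,322),(270,128),(300,180),(235,310)])):
    for u,v in uv: print(n,u,v,P[v,u].round(3))
# top-surfaces of covers
for nm,(u0,u1,v0,v1) in dict(near=(340,415,155,245),left=(0,70,225,320),purple=(325,425,250,345)).items():
    P=C[v0:v1,u0:u1].reshape(-1,3); 
    for zl,zh in((.05,.085),(.085,.12)):
        q=P[(P[:,2]>zl)&(P[:,2]<zh)]
        if len(q)>10:
            r=cv2.minAreaRect(q[:,:2].astype(np.float32)*1000); print(nm,zl,len(q),np.median(q[:,2]).round(4),r)
def crop(d,u0,u1,v0,v1,k,f): cv2.imwrite(f,cv2.resize(d['img'][v0:v1,u0:u1,::-1],None,fx=k,fy=k,interpolation=cv2.INTER_CUBIC))
crop(S,380,512,270,384,5,'pics/c1.png'); crop(S,160,320,80,240,4,'pics/c2.png');crop(T,90,220,150,260,5,'pics/c3.png')
E
```

```text
T 256 172 [ 0.529 -0.013  0.133]
T 136 205 [0.447 0.295 0.008]
T 384 200 [ 0.474 -0.327  0.106]
T 10 275 [0.271 0.552 0.121]
T 378 300 [ 0.233 -0.316  0.101]
T 380 290 [ 0.254 -0.328  0.077]
T 262 218 [ 0.421 -0.031  0.13 ]
T 308 190 [ 0.491 -0.138  0.131]
T 199 222 [0.407 0.13  0.007]
T 297 232 [ 0.39  -0.121  0.066]
T 274 94 [ 0.732 -0.053  0.088]
T 300 270 [ 0.29  -0.138  0.   ]
T 160 260 [ 0.305  0.229 -0.004]
T 135 172 [0.531 0.298 0.027]
T 165 182 [0.508 0.221 0.021]
S 241 195 [ 0.54  -0.005  0.134]
S 212 132 [ 0.469 -0.322  0.104]
S 482 322 [0.274 0.567 0.126]
S 270 128 [ 0.261 -0.282  0.065]
S 300 180 [ 0.28  -0.064  0.003]
S 235 310 [0.69  0.221 0.004]
near 0.05 2917 0.074 ((477.0701904296875, -332.41998291015625), (172.2662353515625, 119.16349029541016), 6.485523700714111)
near 0.085 387 0.1056 ((476.7893981933594, -331.6495361328125), (108.84562683105469, 19.971065521240234), 5.467197895050049)
left 0.05 439 0.0676 ((277.01129150390625, 501.9704895019531), (170.5954132080078, 5.195518493652344), 5.5695481300354)
left 0.085 2428 0.0941 ((273.18707275390625, 545.8858642578125), (172.26036071777344, 92.32701110839844), 5.434755325317383)
purple 0.05 3065 0.074 ((230.36447143554688, -327.75347900390625), (118.6385269165039, 172.59324645996094), 49.54253387451172)
purple 0.085 416 0.1053 ((229.9837646484375, -327.0724182128906), (19.948062896728516, 108.61163330078125), 49.10887145996094)
```

```bash
sleep 0.1
```

```text
(no output)
```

View pics/c3.png

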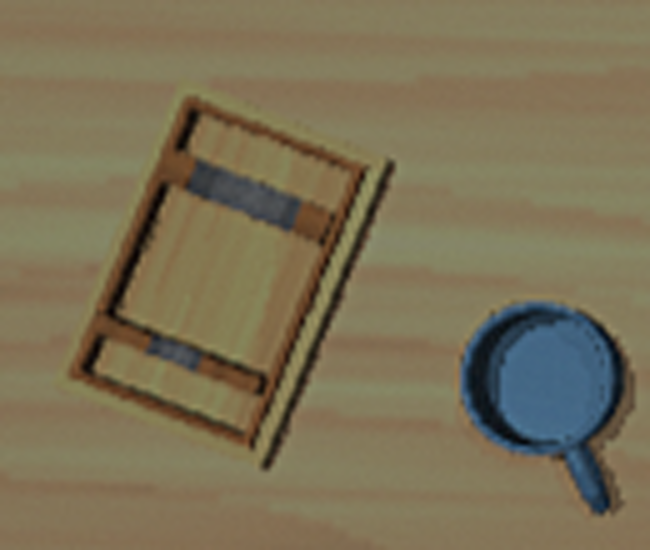

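View pics/c2.png

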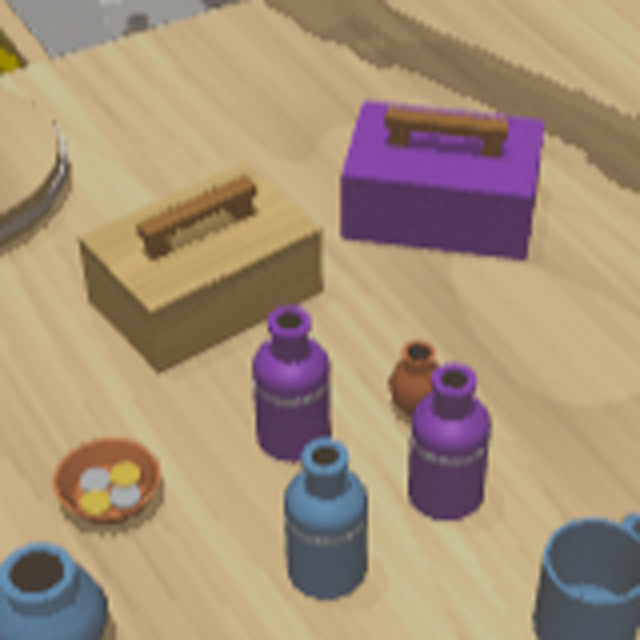

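```bash
python3 - <<'E'
from m import *
C=cloud(T); D=cloud(S)
for nm,P0 in(('T',C),('S',D)):
    P=P0.reshape(-1,3); g=P[(P[:,0]>.3)&(P[:,0]<.65)&(P[:,1]>.195)&(P[:,1]<.42)]
    for zl,zh in((.012,.06),(.031,.06)):
        q=g[(g[:,2]>zl)&(g[:,2]<zh)]; r=cv2.minAreaRect(q[:,:2].astype(np.float32)*1000); print(nm,zl,len(q),r)
    # height image box
    import collections
    for c,nm2 in(((.535,-.01),'bottle'),((.421,-.031),'p1'),((.491,-.138),'p2'),((.407,.13),'mug'),((.388,-.118),'va')):
        s=P[(np.hypot(P[:,0]-c[0],P[:,1]-c[1])<.06)]
        for zl,zh in((.01,.082),(.122,.14)):
            q=s[(s[:,2]>zl)&(s[:,2]<zh)]
            if len(q)>5: print(nm,nm2,zl,len(q),cv2.minEnclosingCircle(q[:,:2].astype(np.float32)*1000))
# top-down height map of box
q=C[165:245,100:172]; print(C[165:246:4,102:172:4,2].__mul__(1000).astype(int))
E
```

```text
T 0.012 1872 ((501.5869140625, 290.3997802734375), (144.7978973388672, 291.2574462890625), 80.5133056640625)
T 0.031 313 ((449.59759521484375, 298.2583312988281), (99.68064880371094, 154.0668487548828), 70.69193267822266)
T bottle 0.01 57 ((537.1561889648438, -12.533817291259766), 30.128170013427734)
T bottle 0.122 146 ((537.1781005859375, -12.366180419921875), 16.576095581054688)
T p1 0.01 12 ((419.27239990234375, -29.864973068237305), 30.071115493774414)
T p1 0.122 152 ((419.4077453613281, -29.876623153686523), 16.225770950317383)
T p2 0.01 71 ((487.3191223144531, -135.96646118164062), 27.944896697998047)
T p2 0.122 156 ((492.64251708984375, -144.35647583007812), 16.55280113220215)
T mug 0.01 315 ((393.4850769042969, 124.18573760986328), 44.615013122558594)
T va 0.01 247 ((388.5835876464844, -122.52928924560547), 22.658700942993164)
S 0.012 2171 ((501.002685546875, 290.48828125), (144.8415069580078, 292.3044128417969), 80.38676452636719)
S 0.031 384 ((449.80181884765625, 300.4786071777344), (99.29407501220703, 155.56752014160156), 70.43624114990234)
S bottle 0.01 311 ((538.53533935
[... 1879 characters left out ...]
9   20   -3
     1   -1    0    1]
 [  17   29    6   11    3   39   36   43   14    3    6   27   20   -2
     1    3   -2   -6]
 [  18   26   19    9   12    6    4 1235   43   42   39   19    3   -3
     0    0    0   -1]
 [  -3   -4   17   27   29    7    9   10    3   10   26   20   -2    1
     0    0    0    1]
 [   0   -2   -2    0   23   20   26   24   11   10   20   12    0    0
     1    1    0    0]
 [   0    1    0    0    3   -3    2   20   23   27   16    0    1    0
     2    0    3   -3]
 [   1   -1    0    2    0   -3    2    1    0   19   20    0   -1   -2
     1    4   -1   -3]
 [   4   -1    0   -4    3   -2   -2   -1   -1    3   -1   -1    4    0
    -1   -3    2    0]]
```

The near cover's top is at z = 0.074 m with a 172 × 116 mm plan, so it is the right one. The left one is about 94 mm tall and is a decoy. The box centre is near (0.450, 0.299) with its +x at about 160.5°. 

Plan: grip the bottle body side-on with the tool pitched, rotate 90° about the jaw axis, and lower it into the saddles. Next I'll check IK.

```bash
cat >> h.py <<'E'
Z=np.array([0,0,1.])
def az(a): a=np.radians(a); return np.array([np.cos(a),np.sin(a),0])
def Rgrasp(faz,al,s=1):   # bottle upright, f azimuth, pitch down al
    f=az(faz); a=np.radians(al); x=np.cos(a)*f-np.sin(a)*Z
    z=s*(-(np.cos(a)*Z+np.sin(a)*f)); return np.stack([x,np.cross(z,x),z],1)
def Rlay(maz,al,s=1,t=90):     # after tipping by t deg so mouth -> m
    m=az(maz); ax=np.cross(Z,m); r,_=cv2.Rodrigues(ax*np.radians(t)); return r@Rgrasp(maz,al,s)
G=-ctrl.tcp_to_grasp
E
python3 - <<'E'
from h import *
b=np.array([.537,-.012,0]); bx=np.array([.4498,.299,0]); maz=160.5
J=lambda p,R: ctrl.inverse_kinematics(p,R)
ok=lambda q: 0 if q is None else 1
for s in(1,-1):
  for al in(20,30,40,50):
    row=[]
    R=Rlay(maz,al,s); ax=bx+az(maz)*(-.065+.058)+Z*.05
    lay=[J(ax+Z*h+R[:,0]*(G-.004),R) for h in(0,.1)]
    for fa in(240,255,268,280,290,300):
      R=Rgrasp(fa,al,s); g=b+Z*.058
      gr=[J(g+R[:,0]*(G-.004-bk)+Z*u,R) for bk,u in((0,0),(.1,0),(0,.12))]
      row.append((fa,''.join(str(ok(q)) for q in gr)))
    print(s,al,[ok(q) for q in lay],row)
    if lay[0] is not None: print(np.round(lay[0],2))
E
```

```text
1 20 [1, 1] [(240, '111'), (255, '111'), (268, '111'), (280, '111'), (290, '111'), (300, '111')]
[-0.11  0.74 -0.9   2.08  1.29  0.92 -0.62]
1 30 [1, 1] [(240, '111'), (255, '111'), (268, '111'), (280, '111'), (290, '111'), (300, '111')]
[-0.2   0.77 -0.9   2.13  1.48  1.07 -0.86]
1 40 [1, 1] [(240, '111'), (255, '111'), (268, '111'), (280, '111'), (290, '111'), (300, '111')]
[-0.29  0.84 -0.9   2.16  1.63  1.27 -1.04]
1 50 [1, 1] [(240, '111'), (255, '111'), (268, '111'), (280, '111'), (290, '111'), (300, '111')]
[-0.36  0.95 -0.9   2.18  1.74  1.5  -1.18]
-1 20 [1, 1] [(240, '111'), (255, '111'), (268, '111'), (280, '111'), (290, '111'), (300, '111')]
[ 0.13  1.11 -1.34  2.07  1.55  1.37  2.46]
-1 30 [1, 1] [(240, '111'), (255, '111'), (268, '111'), (280, '111'), (290, '111'), (300, '111')]
[-0.2   0.77 -0.9   2.13  1.48  1.07  2.29]
-1 40 [1, 1] [(240, '111'), (255, '111'), (268, '111'), (280, '111'), (290, '111'), (300, '111')]
[-0.63  0.65 -0.46  2.18  1.49  0.95  2.08]
-1 50 [1, 1] [(240, '111'), (255, '111'), (268, '111'), (280, '111'), (290, '111'), (300, '111')]
[-0.71  0.74 -0.46  2.2   1.6   1.15  1.9 ]
```

```bash
cat >> h.py <<'E'
def Rdown(yaz):  # tool down, tool y along azimuth yaz
    x=-Z; y=az(yaz); return np.stack([x,y,np.cross(x,y)],1)
def wsnap(f):
    p=current_position();R=current_ee_rot(); d=snap('wrist',f); T=np.eye(4);T[:3,:3]=R;T[:3,3]=p; T=T@d['tool_from_camera']; return d,cloud(d,T)
E
python3 - <<'E'
from h import *
print(Rdown(-90)[:,2])
p=current_position(); ctrl.move_linear(p+Z*.12,speed=.3)
ctrl.goto([.44,.27,.28],Rdown(-90))
d,P=wsnap('w1'); np.save('pics/w1P.npy',P)
print(current_time(),current_joints().round(2) if hasattr(current_joints(),'round') else current_joints(), np.round(current_wrist_force(),2))
q=P.reshape(-1,3); g=q[(q[:,0]>.34)&(q[:,0]<.56)&(q[:,1]>.2)&(q[:,1]<.4)]
for zl in(.012,.024):
    k=g[(g[:,2]>zl)&(g[:,2]<.06)]; print(len(k),cv2.minAreaRect(k[:,:2].astype(np.float32)*1000))
snap('scene','s1')
E
```

```text
[-1.000000e+00 -6.123234e-17  0.000000e+00]
4.0333 [-0.8   0.17  0.21  1.86 -0.04  1.11 -2.15] [ 1.   -0.16  0.23]
4705 ((446.6197509765625, 299.3755798339844), (116.24601745605469, 172.40573120117188), 70.2067642211914)
2354 ((446.7721862792969, 299.3664855957031), (100.01333618164062, 156.06277465820312), 70.19850158691406)
```

View pics/w1.png

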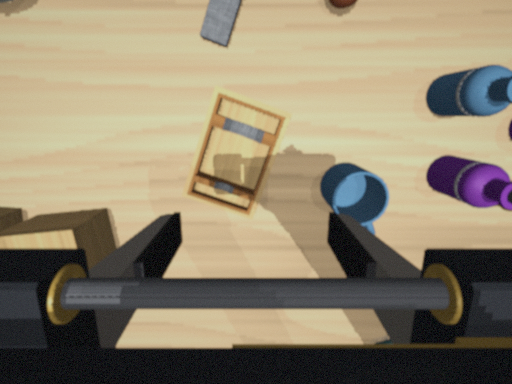

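View pics/s1.png

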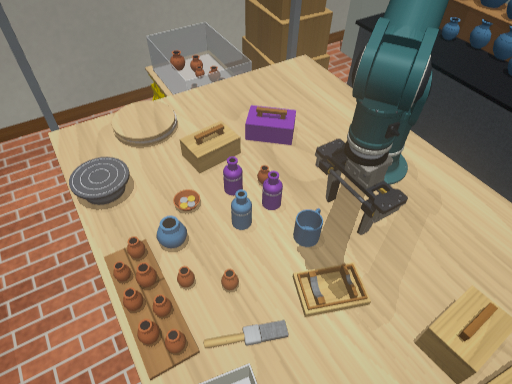

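```bash
cat >> h.py <<'E'
AL=35;FA=268;OFF=.006;HG=.060
b=np.array([.537,-.012,0])
E
python3 - <<'E'
from h import *
R=Rgrasp(FA,AL); g=b+Z*HG+R[:,0]*(G-OFF)
ctrl.goto(g-R[:,0]*.13+Z*.08,R); print(current_time(),np.round(current_joints(),2))
ctrl.move_linear(g-R[:,0]*.085,speed=.2)
d,P=wsnap('w2'); snap('scene','s2')
print(current_time(),np.round(current_wrist_force(),2))
q=P.reshape(-1,3); k=q[(q[:,2]>.122)&(q[:,2]<.14)&(np.hypot(q[:,0]-.537,q[:,1]+.012)<.04)]
if len(k)>5: print(len(k),cv2.minEnclosingCircle(k[:,:2].astype(np.float32)*1000))
E
```

```text
7.5 [-0.16  0.76 -0.67  1.66  0.97  1.81  1.96]
8.3083 [-0.3   0.01  0.17]
1431 ((534.7157592773438, -11.58680534362793), 17.092042922973633)
```

View pics/w2.png

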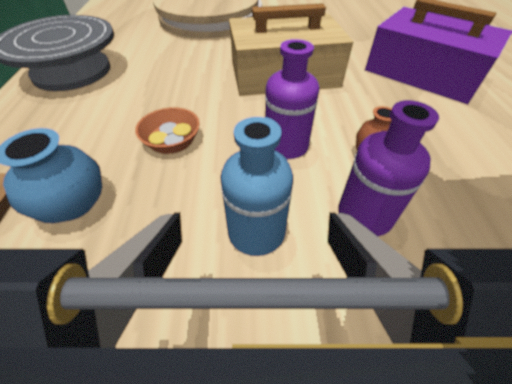

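View pics/s2.png

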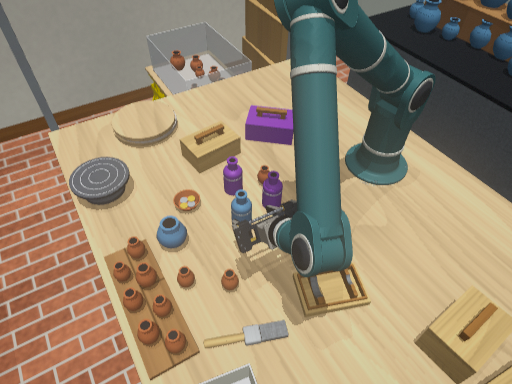

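```bash
python3 - <<'E'
from h import *
S=dict(np.load('pics/s2.npz')); P=cloud(S)
k=P[180:300,270:360].reshape(-1,3)
for lo in(.1,.15,.2): 
    q=k[(k[:,2]<lo+.05)&(k[:,2]>lo)&(k[:,1]>.05)]; print(lo,len(q),q.min(0) if len(q) else '',q.max(0) if len(q) else '')
q=k[(k[:,2]>.05)&(k[:,1]>.06)];print(q[np.argsort(q[:,2])[:5]])
E
```

```text
0.1 44 [0.48057829 0.05544108 0.11758901] [0.49652424 0.10465093 0.14777686]
0.15 317 [0.45580098 0.10802466 0.15506347] [0.58616937 0.21408905 0.1997295 ]
0.2 371 [0.46460588 0.13426553 0.20005607] [0.58479099 0.27072129 0.24994606]
[[0.49436537 0.07240285 0.11758901]
 [0.49587427 0.08447602 0.11858081]
 [0.49519445 0.08799521 0.12192688]
 [0.49503526 0.07297868 0.12286744]
 [0.48147279 0.0619447  0.12423299]]
```

The blue bottle sits at wrist pixel (257,190), centred between the fingers at about 181 and 328, and the wrist link has ample height. Grasping now.

```bash
python3 - <<'E'
from h import *
R=Rgrasp(FA,AL); g=np.array([.536,-.012,0])+Z*HG+R[:,0]*(G-OFF)
print(ctrl.move_linear(g,speed=.1,contact_N=6), current_position()-g)
claw.command_gripper(.05,30); print(current_width(),np.round(current_wrist_force(),2))
ctrl.move_linear(g+Z*.02,speed=.06); print(current_width(),np.round(current_wrist_force(),2),current_time())
ctrl.move_linear(g+Z*.22,speed=.2); d,P=wsnap('w3'); snap('scene','s3');print(current_time())
E
```

```text
False [0.00023515 0.00073893 0.00015521]
0.059448357223400736 [-1.17  1.03  1.57]
0.05918820241144929 [-0.18 -0.19 -1.98] 10.3833
11.6333
```

View pics/w3.png

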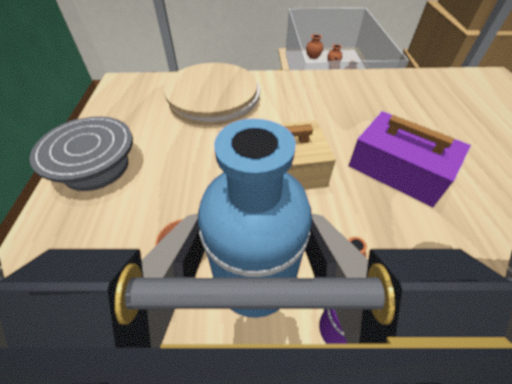

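View pics/s3.png

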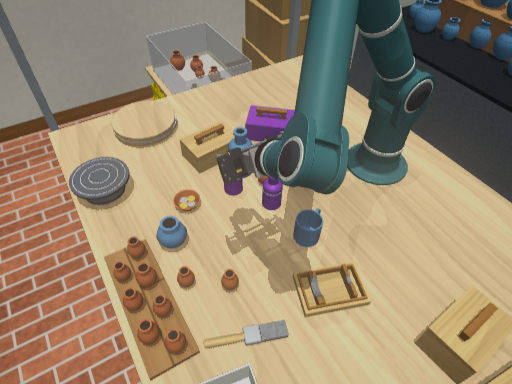

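```bash
cat >> h.py <<'E'
BX=np.array([.448,.2993,0]); MAZ=160.3
def laypose(h,bx=BX,maz=MAZ,dx=0):
    R=Rlay(maz,AL); a=bx+az(maz)*(-.065+HG+dx)+Z*(.05+h); return a+R[:,0]*(G-OFF),R
E
python3 - <<'E'
from h import *
d=dict(np.load('pics/w3.npz')); C=cloud(d,d['tool_from_camera'])
# mouth ring points in tool frame
R=Rgrasp(FA,AL); ax=R.T@Z; exp=np.array([-(G-OFF),0,0])+ax*(.13-HG); print('exp mouth',exp)
q=C.reshape(-1,3); q=q[np.linalg.norm(q-exp,axis=1)<.025]; h=(q-exp)@ax; print(np.percentile(h,[50,90,98,99.5]))
k=q[h>-.005]; fr=np.stack([R.T@az(FA),np.array([0,1,0])],1); uv=((k-exp)@fr*1000).astype(np.float32); print(cv2.minEnclosingCircle(uv))
p,R=laypose(.14); print(p)
ctrl.goto([.5,.15,.33],Rlay(205,AL,1,40)); print(current_time(),current_width())
ctrl.goto(p,R); print(current_time(),np.round(current_joints(),2),current_width(),np.round(current_wrist_force(),2))
wsnap('w4'); snap('scene','s4'); snap('top','t4')
E
```

```text
exp mouth [-0.05285035  0.         -0.05734064]
[0.00024141 0.00103535 0.0014303  0.00171594]
((0.044708043336868286, 0.8835268020629883), 17.386993408203125)
[0.45956542 0.29515898 0.17959677]
12.4167 0.05960808618429702
14.1583 [-0.51  0.34 -0.54  2.12  1.06  0.92 -0.55] 0.05906198685544227 [-0.27 -0.05 -2.79]
```

View pics/w4.png

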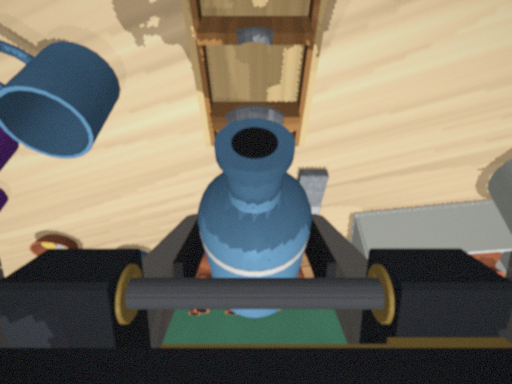

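View pics/s4.png

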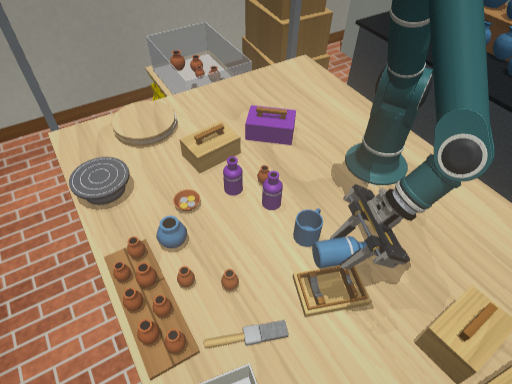

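View pics/t4.png

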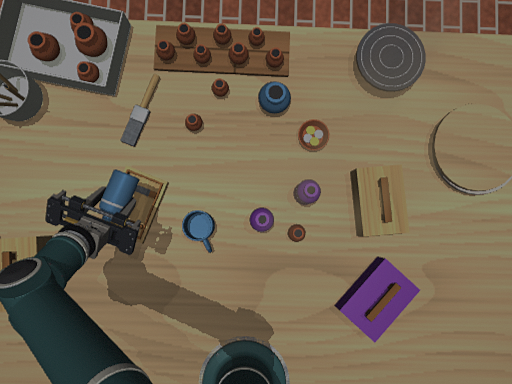

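```bash
python3 - <<'E'
from h import *
d=dict(np.load('pics/w4.npz')); T=np.eye(4); T[:3,:3]=current_ee_rot();T[:3,3]=current_position()
P=cloud(d,T@d['tool_from_camera']).reshape(-1,3)
e=az(MAZ); n=az(MAZ+90); L=np.stack([(P-BX)@e,(P-BX)@n,P[:,2]],1)
for nm,zr,xr in(('neckboard',(.036,.048),(.035,.057)),('lip',(.024,.032),(-.02,.08)),('rim',(.015,.0235),(-.02,.1))):
    k=L[(L[:,2]>zr[0])&(L[:,2]<zr[1])&(L[:,0]>xr[0])&(L[:,0]<xr[1])&(abs(L[:,1])<.08)]
    print(nm,len(k),np.percentile(k,[1,99],axis=0).round(4).tolist(), np.sort(k[:,1])[[3,-4]], np.sort(k[:,0])[[3,-4]])
# white lateral edges vs x for angle
k=L[(L[:,2]>.015)&(L[:,2]<.04)&(abs(L[:,1])<.075)&(L[:,0]<.1)]
for x in np.arange(-.03,.09,.02):
    s=k[abs(k[:,0]-x)<.006]; 
    if len(s)>5: print(round(x,3),len(s),np.sort(s[:,1])[[1,-2]])
E
```

```text
neckboard 1879 [[0.0414, -0.045, 0.0363], [0.0514, 0.0443, 0.0464]] [-0.04566687  0.04506733] [0.04092826 0.05160123]
lip 1651 [[-0.0186, -0.0502, 0.0243], [0.0677, 0.0496, 0.0317]] [-0.05044576  0.04982026] [-0.01967364  0.06838116]
rim 2079 [[-0.0183, -0.0582, 0.0153], [0.0655, 0.0575, 0.0233]] [-0.05849873  0.05776504] [-0.01965177  0.06619344]
-0.03 1247 [-0.05809405  0.05750186]
-0.01 317 [-0.05818857  0.0578688 ]
0.01 377 [-0.05825347  0.05759665]
0.03 406 [-0.05812002  0.05758435]
0.05 1924 [-0.05856129  0.05744389]
0.07 161 [-0.05771843  0.05737318]
```

```bash
python3 - <<'E'
from h import *
p,R=laypose(.02); print(ctrl.move_linear(p,speed=.12,contact_N=10)); print(np.round(current_wrist_force(),2),current_time())
p,R=laypose(-.004); print(ctrl.move_linear(p,speed=.02,contact_N=2.5)); q,_=laypose(0); print((current_position()-q).round(4),np.round(current_wrist_force(),2),current_time())
wsnap('w5'); snap('scene','s5')
E
```

```text
False
[ 0.06  1.02 -2.97] 15.4583
True
[-0.0001 -0.0001  0.0004] [-0.61 -0.46  4.44] 16.3667
```

View pics/w5.png

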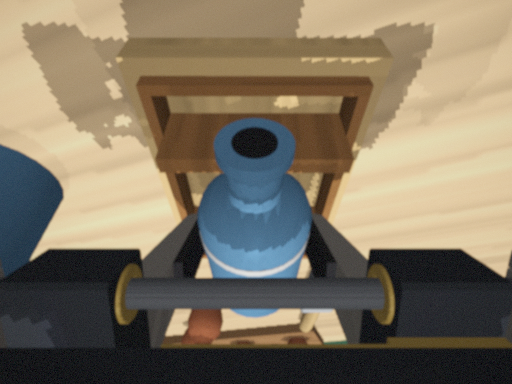

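```bash
python3 -c "
import cv2;i=cv2.imread('pics/s5.png')[200:330,250:400];cv2.imwrite('pics/s5c.png',cv2.resize(i,None,fx=5,fy=4.5,interpolation=2))"
```

```text
(no output)
```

View pics/s5c.png

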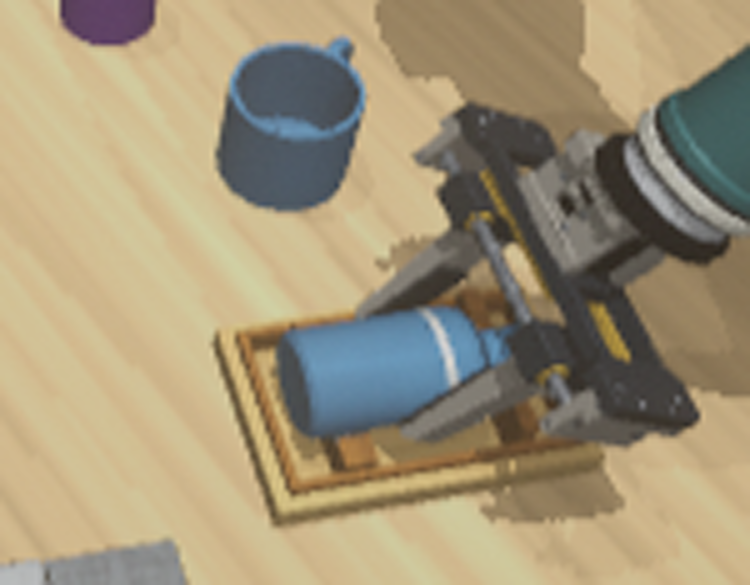

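```bash
python3 - <<'E'
from h import *
claw.command_gripper(.066); claw.command_gripper(.088); print(np.round(current_wrist_force(),2))
p=current_position();R=current_ee_rot()
print(ctrl.move_linear(p-R[:,0]*.10,speed=.1,contact_N=8)); 
ctrl.move_linear(p-R[:,0]*.2+Z*.03,speed=.25)
ctrl.goto([.42,.26,.33],Rdown(-110)); print(current_time(),np.round(current_wrist_force(),2))
d,P=wsnap('w6'); snap('scene','s6'); np.save('pics/w6P.npy',P)
q=P.reshape(-1,3); g=q[(q[:,0]>.34)&(q[:,0]<.56)&(q[:,1]>.2)&(q[:,1]<.4)]
for zl,zh in((.012,.032),(.012,.1),(.05,.09)):
    k=g[(g[:,2]>zl)&(g[:,2]<zh)]; print(len(k),cv2.minAreaRect(k[:,:2].astype(np.float32)*1000))
L=np.stack([(g-BX)@az(MAZ),(g-BX)@az(MAZ+90),g[:,2]],1)
for x in np.arange(-.06,.071,.01):
    s=L[(abs(L[:,0]-x)<.004)&(abs(L[:,1])<.012)]; print(round(x,2),np.percentile(s[:,2],90).round(4))
E
```

```text
[-0.35  0.68 -0.41]
False
20.6917 [-0.82 -0.18 -0.61]
2658 ((446.7206726074219, 299.674072265625), (116.27416229248047, 171.74305725097656), 70.18460083007812)
6018 ((446.7206726074219, 299.674072265625), (116.27416229248047, 171.74305725097656), 70.18460083007812)
2881 ((446.43359375, 299.556884765625), (59.271507263183594, 130.16390991210938), 70.3431396484375)
-0.06 0.0805
-0.05 0.0805
-0.04 0.081
-0.03 0.0807
-0.02 0.4413
-0.01 0.4568
0.0 0.4419
0.01 0.4283
0.02 0.4178
0.03 0.0781
0.04 0.0636
0.05 0.0634
0.06 0.0662
0.07 0.0514
```

View pics/w6.png

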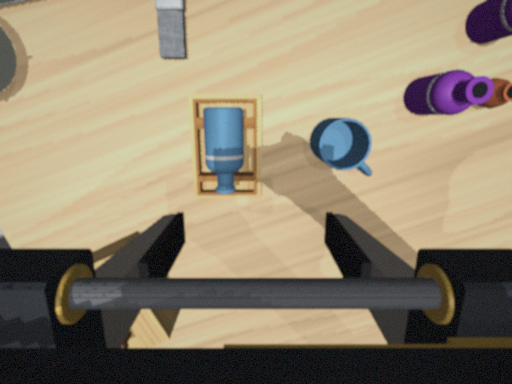

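View pics/s6.png

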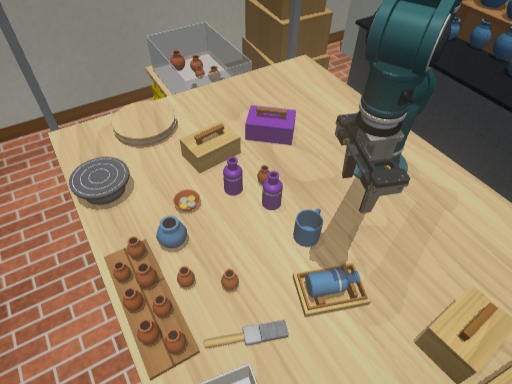

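Bottle is laid in both saddles: body top is at 0.0805 m along its length, it is centred, and the mouth is toward the neck board. Now for the cover.

```bash
python3 - <<'E'
from h import *
ctrl.move_linear(current_position()+Z*.05,speed=.3)
ctrl.goto([.475,-.32,.27],Rdown(-84.5)); print(current_time(),np.round(current_joints(),2))
claw.command_gripper(.06)
d,P=wsnap('w7'); q=P.reshape(-1,3); g=q[(q[:,0]>.36)&(q[:,0]<.60)&(q[:,1]>-.42)&(q[:,1]<-.25)]
for zl,zh in((.066,.082),(.098,.112)):
    k=g[(g[:,2]>zl)&(g[:,2]<zh)]; print(len(k),np.median(k[:,2]),cv2.minAreaRect(k[:,:2].astype(np.float32)*1000))
E
```

```text
23.2333 [ 0.01  0.31  0.66  1.77 -0.21  1.13 -0.74]
10420 0.07480305204105675 ((473.8997802734375, -332.1131591796875), (172.43814086914062, 116.40327453613281), 6.577262878417969)
1386 0.10668130502686216 ((474.5134582519531, -331.60302734375), (109.22476196289062, 17.479524612426758), 6.341217994689941)
```

View pics/w7.png

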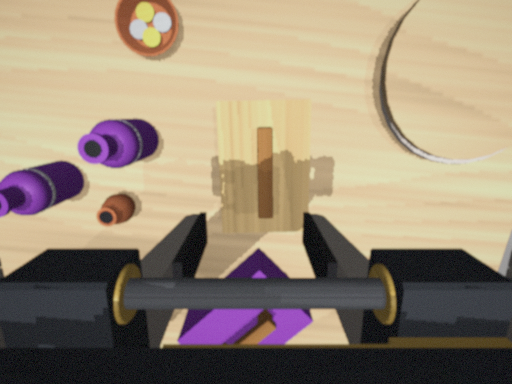

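The cover bar is at pixel (265,172). Using (0.4757, -0.3318) and azimuth 6.45° after bias correction.

```bash
cat >> h.py <<'E'
CC=np.array([.4757,-.3318,0]); CA=6.45
E
python3 - <<'E'
from h import *
R=Rdown(CA-90)
ctrl.move_linear(CC+Z*.14,R,speed=.2)
print(ctrl.move_linear(CC+Z*.0815,R,speed=.08,contact_N=6),current_position(),np.round(current_wrist_force(),2))
claw.command_gripper(.01,45); print(current_width(),np.round(current_wrist_force(),2),current_time())
ctrl.move_linear(CC+Z*.10,R,speed=.05); print(current_width(),np.round(current_wrist_force(),2),np.round(current_moment(),3))
ctrl.move_linear(CC+Z*.30,R,speed=.2); print(current_width(),np.round(current_wrist_force(),2),current_time())
d,P=wsnap('w8'); snap('scene','s8')
E
```

```text
False [ 0.47585697 -0.33213092  0.08170748] [-0.81 -1.01 -0.87]
0.01727015565566495 [-0.21 -1.   -0.49] 26.2583
0.017726660750151335 [-0.61 -0.43 -2.28] [ 0.05   0.002 -0.039]
0.017390121687706452 [ 0.43  0.5  -2.74] 27.925
```

View pics/w8.png

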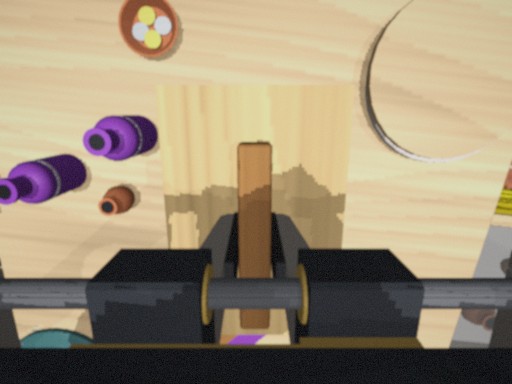

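View pics/s8.png

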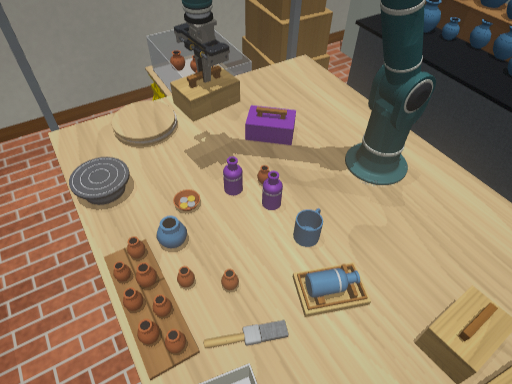

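```bash
python3 - <<'E'
from h import *
d=dict(np.load('pics/w8.npz')); C=cloud(d,d['tool_from_camera']).reshape(-1,3)
k=C[(abs(C[:,0]-.0075)<.006)&(abs(C[:,1])<.07)&(abs(C[:,2])<.1)]
A=np.c_[k[:,1:],np.ones(len(k))]; print('plane x=ay+bz+c',np.linalg.lstsq(A,k[:,0],rcond=None)[0], len(k))
print('z max edge',np.sort(k[:,2])[[5,-6]]); 
for z0 in np.arange(-.07,.09,.02):
    s=k[abs(k[:,2]-z0)<.006]
    if len(s)>20: print(round(z0,2),np.sort(s[:,1])[[2,-3]])
for y0 in(-.05,-.03,0,.03,.05):
    s=k[abs(k[:,1]-y0)<.006]
    if len(s)>20: print('y',y0,np.sort(s[:,2])[[2,-3]])
R=Rdown(MAZ-180-90)
ctrl.goto([.52,-.02,.34],Rdown(-97)); print(current_time(),current_position())
ctrl.goto(BX+Z*.27,R); print(current_time(),current_position(),current_width(),np.round(current_joints(),2))
wsnap('w9'); snap('scene','s9'); snap('top','t9')
E
```

```text
plane x=ay+bz+c [-0.00233875 -0.00069476  0.00665945] 26002
z max edge [-0.08465642  0.08721184]
-0.07 [-0.05852745  0.05750924]
-0.05 [-0.05872742  0.05750244]
-0.03 [-0.05846503  0.05754557]
-0.01 [-0.05859007  0.05743987]
0.01 [-0.05834328  0.05741769]
0.07 [-0.02237292  0.02200325]
y -0.05 [-0.08463833  0.01885536]
y -0.03 [-0.08463714  0.08626106]
y 0 [-0.0846084   0.08708917]
y 0.03 [-0.08457017  0.01599305]
y 0.05 [-0.08456928  0.01884297]
29.2333 [ 0.51991369 -0.02141379  0.33983079]
30.5 [0.44923205 0.29770588 0.27028934] 0.017613749378507983 [-0.99  0.22  0.4   1.84 -0.1   1.1  -2.47]
```

View pics/s9.png

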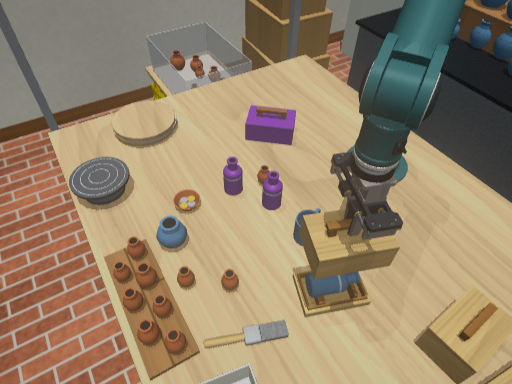

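View pics/t9.png

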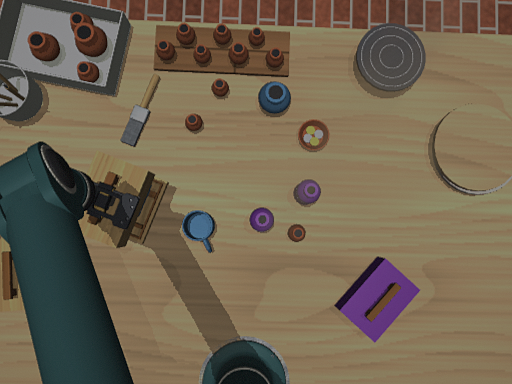

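```bash
python3 - <<'E'
from h import *
R=Rdown(MAZ-180-90)
ctrl.hold(.2); print(current_position(),BX)
ctrl.move_linear(BX+Z*.20,R,speed=.15); ctrl.move_linear(BX+Z*.117,R,speed=.08,contact_N=5); ctrl.hold(.2)
print(current_position(),(current_ee_rot()-R).round(4).tolist(),np.round(current_wrist_force(),2),current_time())
snap('scene','s10'); snap('top','t10')
i=cv2.imread('pics/s10.png')[200:340,260:410];cv2.imwrite('pics/s10c.png',cv2.resize(i,None,fx=5,fy=4.2,interpolation=2))
i=cv2.imread('pics/t10.png')[150:260,70:200];cv2.imwrite('pics/t10c.png',cv2.resize(i,None,fx=5,fy=5,interpolation=2))
E
```

```text
[0.44832298 0.29882523 0.27015701] [0.448  0.2993 0.    ]
[0.44819149 0.29952695 0.11744682] [[0.0006, 0.0001, -0.0], [0.0007, -0.0, -0.0001], [0.0, -0.0008, -0.0003]] [-0.65  0.35 -2.73] 32.85
```

View pics/s10c.png

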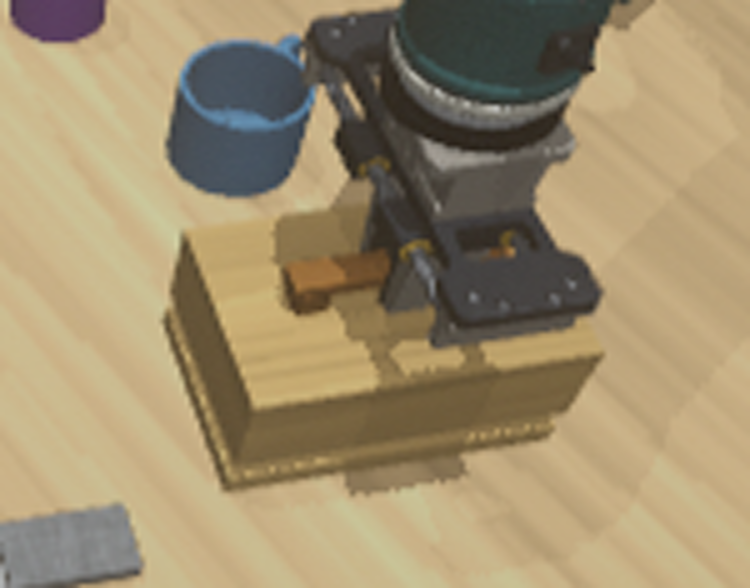

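View pics/t10c.png

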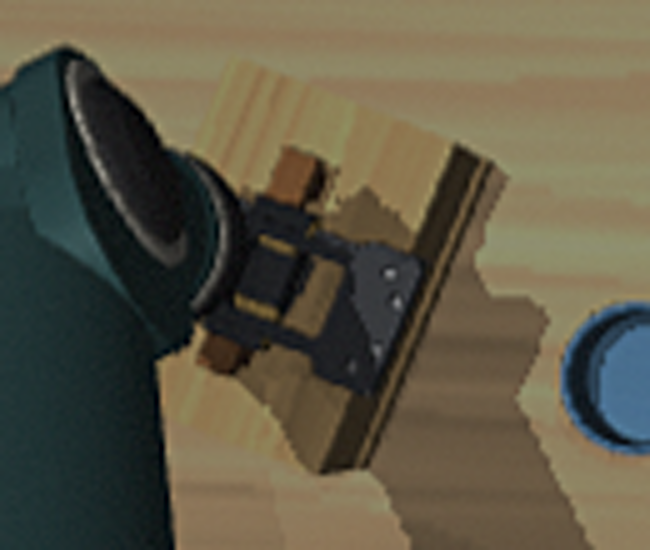

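The cover hangs aligned over the box with a small even gap, about 16 mm above the rim. Lowering slowly with contact stop.

```bash
python3 - <<'E'
from h import *
R=Rdown(MAZ-180-90)
print(ctrl.move_linear(BX+Z*.099,R,speed=.02,contact_N=3)); print(current_position(),np.round(current_wrist_force(),2),current_width(),current_time())
snap('scene','s11'); snap('top','t11')
i=cv2.imread('pics/s11.png')[200:340,260:410];cv2.imwrite('pics/s11c.png',cv2.resize(i,None,fx=5,fy=4.2,interpolation=2))
E
```

```text
True
[0.44772502 0.29890998 0.10135311] [-1.09  0.24  4.74] 0.017574467873866236 33.6833
```

View pics/s11c.png

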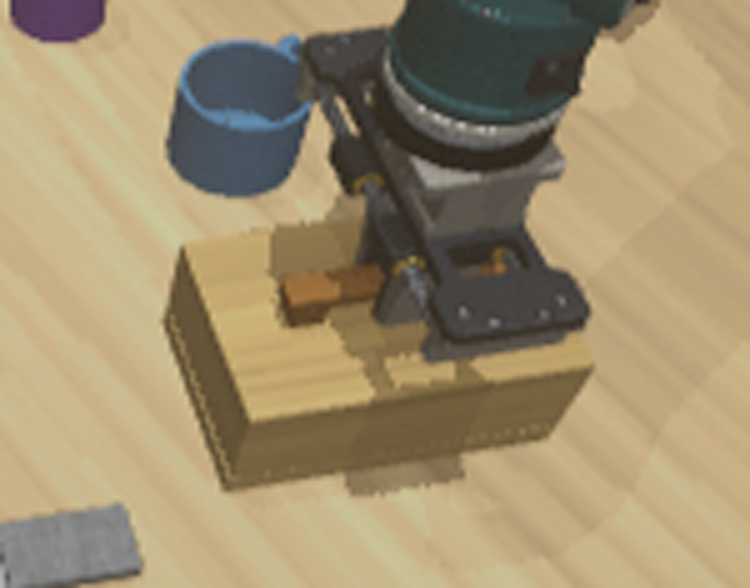

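Contact came at TCP z = 0.1014, against 0.1015 expected when fully seated. Releasing, then checking.

```bash
python3 - <<'E'
from h import *
claw.command_gripper(.03); claw.command_gripper(.06); print(np.round(current_wrist_force(),2))
p=current_position(); ctrl.move_linear(p+Z*.06,speed=.1,contact_N=8); ctrl.move_linear(p+Z*.2,speed=.25)
d,P=wsnap('w12'); q=P.reshape(-1,3)
g=q[(q[:,0]>.33)&(q[:,0]<.57)&(q[:,1]>.19)&(q[:,1]<.41)]
k=g[(g[:,2]>.084)&(g[:,2]<.104)]; A=np.c_[k[:,:2]-BX[:2],np.ones(len(k))]
print(len(k),np.linalg.lstsq(A,k[:,2],rcond=None)[0],cv2.minAreaRect(k[:,:2].astype(np.float32)*1000))
ctrl.goto([.35,.05,.38],Rdown(-100)); ctrl.hold(.3); print(current_time())
snap('scene','s13'); t=snap('top','t13'); P=cloud(t).reshape(-1,3)
g=P[(P[:,0]>.33)&(P[:,0]<.57)&(P[:,1]>.19)&(P[:,1]<.41)]
k=g[(g[:,2]>.084)&(g[:,2]<.104)]; A=np.c_[k[:,:2]-BX[:2],np.ones(len(k))]
print(len(k),np.linalg.lstsq(A,k[:,2],rcond=None)[0],cv2.minAreaRect(k[:,:2].astype(np.float32)*1000))
i=cv2.imread('pics/s13.png')[200:340,260:410];cv2.imwrite('pics/s13c.png',cv2.resize(i,None,fx=5,fy=4.2,interpolation=2))
E
```

```text
[-0.53 -0.03 -0.01]
10136 [-5.97439230e-04 -9.66091750e-05  9.48312307e-02] ((445.43487548828125, 299.8370361328125), (116.12438201904297, 172.44407653808594), 70.35348510742188)
37.6583
3042 [0.00066701 0.00382924 0.09404417] ((448.9033508300781, 298.93310546875), (118.48664855957031, 172.03228759765625), 70.32022094726562)
```

View pics/s13c.png

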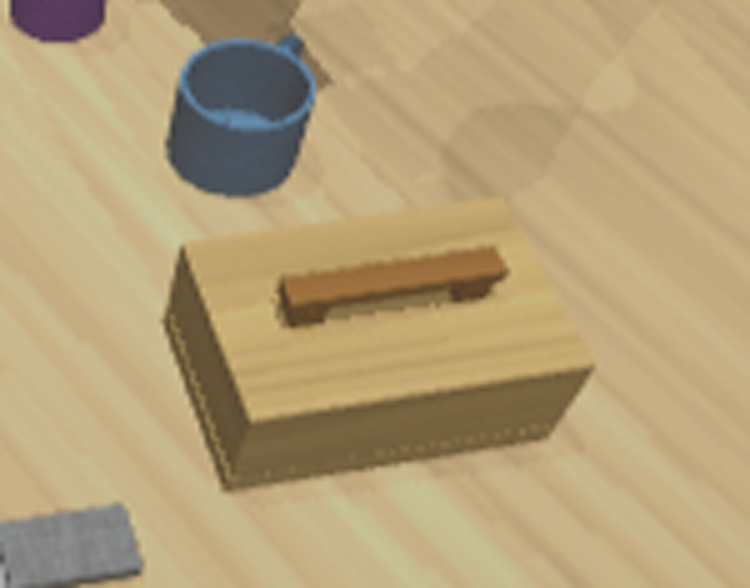

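View pics/s13.png

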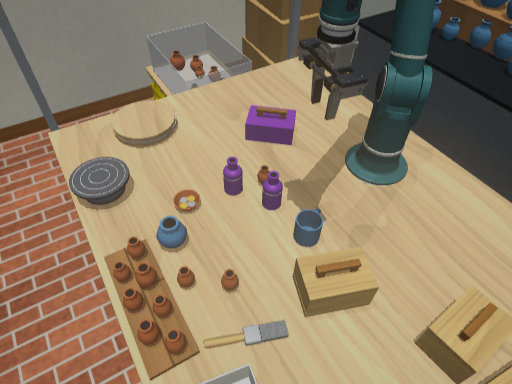

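View pics/t13.png

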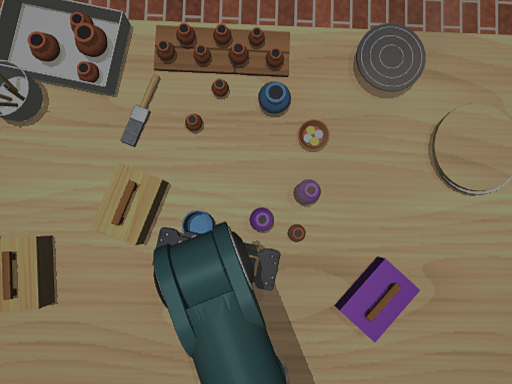

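The cover sits level at 0.094 m (expected 0.020 + 0.074), aligned with the box, and the other things haven't moved. Handing in.

```bash
python3 - <<'E'
from h import *
workorder.hand_in(); print(current_time())
E
```

```text
the job is handed in; nothing more can be done
the job is handed in; nothing more can be done
```

The bottle is packed, the cover is on, and I handed the job in; the last clock reading before that was about 38 s of the 67 s allowed.

- **Bottle:** I gripped the blue bottle by its body and laid it in the two felt saddles. It made gentle contact at its nominal height. The wrist camera then showed it level and centred in the box to within about 0.3 mm.
- **Cover:** I used the 74 mm wooden cover, not the taller wooden decoy or the purple one. I lifted it by its bar and lowered it until contact. That came within 0.2 mm of the expected seated height.
- **Last checks:** The cover's top is at 94 mm, as expected. It tilts at most 0.4 % in the fits from two cameras, lines up with the box, and shows no gap at the rim. In the final pictures nothing else has visibly moved, and the arm is clear.
- **Disagreement:** The wrist and top cameras differed by about 3 mm in x, slightly more than the stated calibration error. I used a value in between, and both fits bore it out.
- **Not seen:** The bottle can't be seen under the cover. That it wasn't knocked rests on no contact being felt until the cover seated.

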